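# Step the glaze samples under the pointer

## Robot

A 6-joint arm with a two-finger parallel gripper is mounted at the origin on the work surface. World frame = base frame: x ahead of the robot, y to its left, z up, the work surface at z = 0. Lengths are in m, angles in rad, forces in N, time in s.
With the tool pointing down it reaches from about 0.325 to 0.875 m from the base axis. Payload 4.4 kg.
Tool frame: the origin (TCP) lies between the finger pads; the fingertips stand 14 mm ahead of it and the grasp point (between the pads) lies 5 mm behind it; z points along the fingers, y is the direction in which the jaws open and shut (so a half turn about z gives the same grasp; the last joint's range is limited). The gripper opens to 85 mm and grips with 20 to 120 N. Pads are 22 mm wide; open, the fingers measure 114 mm over their backs; the gripper's body (76 mm by 85 mm) begins 54 mm behind the grasp point. The pads swing forward as they close: fully open they stand 13 mm farther back than shut.
Start: joints at [-1.411, 0.207, 1.542, -0, 1.393, -0.15], TCP at [0.176, -0.547, 0.245] pointing down, gripper open.
Joint ranges: [-2.73, 2.73], [-0.86, 2.22], [0.23, 2.46], [-1.11, 4.25], [0.08, 2.63], [-2.82, 2.82]. Speed limits (rad/s): [2.79, 2.79, 3.14, 3.14, 3.14, 3.14].

## Interface

Orientations are given as a unit quaternion [w, x, y, z].
In Python, from bench import arm gives the robot as it stands.
- The arm moves only by the tool servo_tool, never from a script. Its argument "rows" is a list that holds one entry, the list of rows, each a list of 5 numbers: the shift along the tool's x, y, z in m, then the turn about the tool's z in rad, then the finger opening in m, from 0 to 0.0854. In form: [[[tx, ty, tz, turn, grip], ...]]. A call has 1 to 12 rows; each row is the pose to reach, as a shift and turn from the pose commanded when the call began, along the tool's axes at that moment; what a row does not reach only later rows make up. A row lasts 1/10 s, in which the tool goes at most 50 mm and 8.59 degrees, less where a joint would pass 70% of its speed; a pose out of reach is approached as far as the arm can. A call with a gripper value outside its range is refused whole. The fingers move at their own pace and stop on an object; "force" is the grip in N (left out, the last holds). Time passes only in rows, so rows that repeat a pose let the fingers close. It gives the time, the measured TCP pose, the force and the opening at its end, in the units of the state.
- arm.observe(): the state, without advancing time (a new reading comes with each control period).
- arm.get_image(name): name is "side" or "top" or "wrist"; returns a dict with "image" (420x560x3 uint8, red, green, blue), "vertical_fov" (degrees; the focal length in pixels is half the picture's height over the tangent of half this angle, whatever the lens; pixels are square), "cx", "cy" (the principal point, pixels), "rvec" (rotation vector, rad) and "tvec" (3), from world to camera coordinates, as OpenCV has them. Camera axes: x right, y down, z forward; pixel columns grow to the right and rows downward; lengths in m; the calibration is good to about 2 mm. A picture is of the moment at which its call begins. There is no depth.
- arm.finish_job(): hands the job in, once; it reports no verdict.
The state is a dict: "time_s": time; "joint_positions": joint angles; "joint_velocities": joint speeds; "joint_efforts": joint torques, N m; "position": TCP position; "tool_rot": TCP orientation; "contact_force": force on the tool from outside, world axes, zero at the start; "moment": the same for the moment, N m; "width": finger opening in m.
Only numpy, scipy, OpenCV 4.12 (cv2) and the standard library are available. Lean on these libraries where they do the work, as an engineer would, in place of code of your own. Each camera call takes 0.05 s, during which the arm holds its last target. There are 200 camera calls.

## Task

Hold the carrier's black knob and slide the carrier until the red glaze button is under the tip of the fixed pointer, and keep it still there for about two seconds. Then slide on until the blue button is under the tip and let go of the knob, leaving it there. Do not touch the pointer, the red button or the blue button with the robot.

Things in the scene. Friction and masses are not known exactly. Their poses are not given: they have to be found in the camera images.
- knob_grip (a point): Centre of the black upright knob, 26 mm wide, 46 mm tall, fixed on the robot's end of a blue carrier plate whose top is 41 mm below. The carrier slides level on crossed slides (travel 210 mm each: away from and to the robot, and across; fixture askew by up to 15 degrees). Both slides run at once, it never turns, stays where left, and 1 to 6 N moves it.
- pointer: Fixed pointer: a black cone, point down, on a dark steel rod that slants up and away to a post with a green foot about 200 mm beyond the tip, on the side away from the robot (post top 92 mm above the tip). Origin at the tip, 98 mm above the bench, 12 mm above the buttons' tops. It does not move.
- red_button: Red glazed ceramic disc, 30 mm wide, 10 mm thick, loose in a pocket 6 mm deep of the carrier's white plaster board (150 mm square; four pockets in a square of 80 mm pitch; board middle 160 mm from the knob, on the side away from the robot). Its pocket varies; it rides with the carrier. Origin: centre of its underside.
- blue_button: Blue glazed ceramic disc, same size and board as the red one, in another pocket; the other two pockets hold a yellow and a green one, not wanted. Origin: centre of its underside.

How it is judged:
On the way:
1. the red button stays still under the pointer's tip (within 12 mm of its middle) for 1 s (horizontal distance between red_button and pointer below 0.012 m and linear speed of red_button below 0.02 m/s), for 1 s.
At the end, for the whole second after the job is handed in: After the red button has been held under the tip, the blue button lies at rest with its middle within 12 mm horizontally of the pointer's tip, and the knob is released (horizontal distance between blue_button and pointer below 0.012 m and linear speed of blue_button below 0.02 m/s); the robot touches nothing.
It fails at once if the robot touches the pointer (contact force between any of the fingers, the arm and pointer above 1 N).
It fails at once if the robot touches the red or blue button (contact force between any of the fingers, the arm and red_button above 1 N or contact force between any of the fingers, the arm and blue_button above 1 N).
It also fails if it takes over 48 s, if anything falls off the work surface, if the arm or the gripper's body presses on something with over 40 N, if the wrist force passes 120 N, or if a joint passes its speed limit or range.

## Working session

There is one attempt and no reset: what is moved stays moved. The work goes in short steps, Python scripts to look and compute and a tool call to move; the robot and the scene stay as the last step left them, time stands still between calls to the robot, and variables do not carry over. Pictures are saved under pics/ and viewed, about 8 in all and at most 12, crops included, and the job is handed in when it is done.

Besides the shell and the picture viewer there is one more tool, called after "Call:" as name(argument=value, ...) on one line, values as JSON. servo_tool: Moves the arm, as the interface text tells. Its arguments: {"type":"object","properties":{"rows":{"type":"array"},"force":{"type":"number"}},"required":["rows"]}

```bash
mkdir -p pics; cat > h.py <<'E'
import numpy as np, cv2, pickle
from bench import arm
def snap(n, tag):
    d=arm.get_image(n); cv2.imwrite(f'pics/{tag}.png', d['image'][:,:,::-1]); pickle.dump(d,open(f'pics/{tag}.pkl','wb')); return d
def cam(d):
    R=cv2.Rodrigues(np.array(d['rvec'],float))[0]; t=np.array(d['tvec'],float).ravel()
    f=d['image'].shape[0]/2/np.tan(np.radians(d['vertical_fov'])/2); return R,t,f
def ray(d,u,v):
    R,t,f=cam(d); return -R.T@t, R.T@np.array([(u-d['cx'])/f,(v-d['cy'])/f,1])
def onz(d,u,v,z):
    c,r=ray(d,u,v); return c+r*(z-c[2])/r[2]
def tri(a,pa,b,pb):
    c1,r1=ray(a,*pa); c2,r2=ray(b,*pb)
    s=np.linalg.lstsq(np.c_[r1,-r2],c2-c1,rcond=None)[0]
    p,q=c1+s[0]*r1,c2+s[1]*r2; return (p+q)/2,np.linalg.norm(p-q)
E
python3 - <<'E'
from h import *
for n in ('top','side'):
    d=snap(n,n+'0'); R,t,f=cam(d); print(n,-R.T@t,R[2],f,[k for k in d])
    h=cv2.cvtColor(d['image'],cv2.COLOR_RGB2HSV)
    for nm,l,u in (('red0',(0,120,70),(8,255,255)),('red1',(170,120,70),(180,255,255)),('yel',(20,120,70),(35,255,255)),('grn',(40,80,40),(85,255,255)),('blu',(95,90,40),(130,255,255))):
        k,_,st,c=cv2.connectedComponentsWithStats(cv2.inRange(h,l,u))
        print(nm,[(c[i].round(1).tolist(),st[i].tolist()) for i in range(1,k) if st[i][4]>30])
a=cv2.imread('pics/top0.png');b=cv2.imread('pics/side0.png')
print(arm.observe())
E
```

```text
top [0.48431783 0.02860056 0.82109224] [ 0.18133675  0.00201482 -0.983419  ] 478.8130033644478 ['image', 'vertical_fov', 'cx', 'cy', 'rvec', 'tvec']
red0 [([338.0, 178.8], [330, 171, 17, 17, 223])]
red1 []
yel [([345.4, 228.2], [337, 220, 18, 17, 237])]
grn [([290.9, 49.8], [275, 27, 35, 40, 835]), ([314.5, 42.0], [312, 35, 5, 15, 32]), ([294.4, 234.8], [287, 227, 16, 17, 218])]
blu [([287.8, 185.0], [280, 177, 17, 17, 227]), ([326.7, 291.3], [277, 251, 102, 84, 6615])]
side [ 0.58594258 -0.43293029  0.66602359] [ 0.08787714  0.64259458 -0.76115032] 525.7749793459336 ['image', 'vertical_fov', 'cx', 'cy', 'rvec', 'tvec']
red0 [([320.6, 285.9], [310, 276, 22, 20, 350])]
red1 []
yel [([260.5, 299.0], [250, 289, 22, 21, 373])]
grn [([485.9, 256.0], [460, 233, 54, 49, 1417]), ([248.8, 250.1], [239, 242, 21, 17, 289])]
blu [([305.1, 238.7], [295, 231, 21, 17, 270]), ([189.7, 303.6], [141, 245, 109, 114, 7841])]
{'time_s': 0.1, 'joint_positions': array([-1.41048933e+00,  2.07353990e-01,  1.54279069e+00, -8.48903631e-06,
        1.39351271e+00, -1.50497464e-01]), 'joint_velocities': array([ 0.00060948, -0.00228644, -0.00231685,  0.00017335,  0.00038611,
        0.00183494]), 'joint_efforts': array([-4.95536970e-04, -3.84097695e+01, -2.92550004e+01, -1.65757101e-04,
        4.88608639e-03, -1.87821070e-05]), 'position': array([ 0.17573291, -0.54680831,  0.24424062]), 'tool_rot': array([-1.03233625e-03,  9.87948712e-01,  1.54778155e-01, -9.24067402e-06]), 'contact_force': array([-0.21207324, -0.21413407,  0.03406838]), 'moment': array([-0.00200894, -0.00236443,  0.02241797]), 'width': 0.08552994853754906}
```

View pics/top0.png

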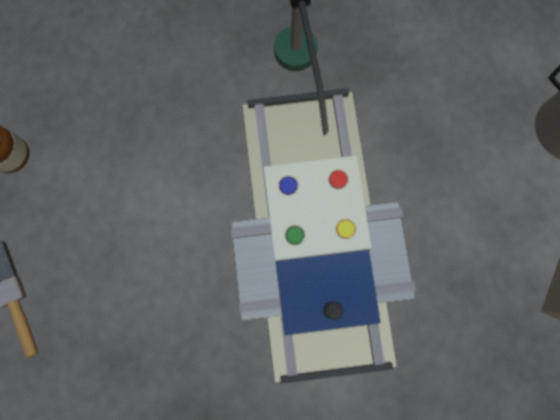

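View pics/side0.png

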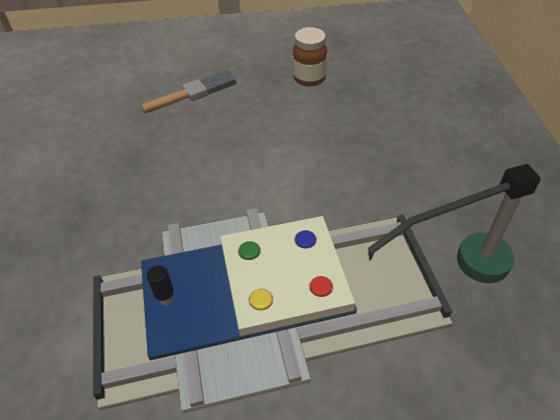

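Top: tip near (325,133), red (338,179), blue (288,185), knob (333,311). Side: tip near (371,259), knob top (158,268). Next I'll zoom in on the tip and knob in both views.

```bash
python3 - <<'E'
from h import *
L=lambda t:pickle.load(open(f'pics/{t}.pkl','rb'))
T,S=L('top0'),L('side0')
def crop(d,x,y):return cv2.resize(d['image'][y:y+46,x:x+60,::-1],None,fx=6,fy=6,interpolation=cv2.INTER_NEAREST)
cv2.imwrite('pics/m0.png',np.vstack([np.hstack([crop(T,300,105),crop(S,345,230)]),np.hstack([crop(T,305,285),crop(S,135,260)])]))
for nm,p,q in (('tip',(325,133),(371,259)),('red',(338,178.8),(320.6,285.9)),('blu',(287.8,185),(305.1,238.7)),('yel',(345.4,228.2),(260.5,299)),('grn',(294.4,234.8),(248.8,250.1)),('knob',(333.5,311),(158,268))):
    print(nm,tri(T,p,S,q),onz(T,*p,.086).round(4),onz(S,*q,.086).round(4))
E
```

```text
tip (array([ 0.73928627, -0.04941662,  0.09982002]), np.float64(0.00048534711169284525)) [ 0.7439 -0.0509  0.086 ] [ 0.7433 -0.04    0.086 ]
red (array([ 0.66914013, -0.06886543,  0.08119404]), np.float64(0.0005431004743423331)) [ 0.6677 -0.0683  0.086 ] [ 0.6687 -0.0718  0.086 ]
blu (array([0.6612673 , 0.01116708, 0.08073728]), np.float64(0.0008135430861588986)) [0.6596 0.0112 0.086 ] [0.661  0.0073 0.086 ]
yel (array([ 0.58957258, -0.07671062,  0.08101342]), np.float64(0.0003432598362580515)) [ 0.5887 -0.076   0.086 ] [ 0.5897 -0.0797  0.086 ]
grn (array([0.58137854, 0.00312326, 0.08086209]), np.float64(0.000777595784685528)) [0.5803 0.0032 0.086 ] [ 0.5818 -0.0006  0.086 ]
knob (array([ 0.46728095, -0.04631443,  0.13266287]), np.float64(0.0046772731670606605)) [ 0.4637 -0.052   0.086 ] [ 0.4594 -0.012   0.086 ]
```

View pics/m0.png

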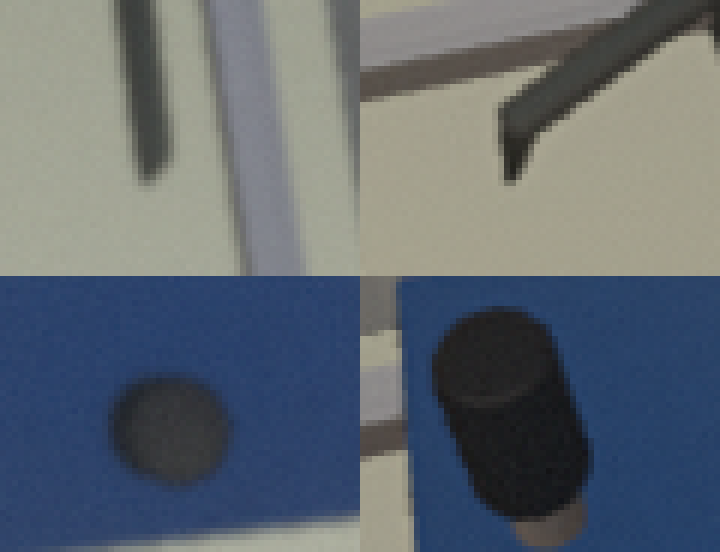

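Tip sits at about top (325.3,135) and side (370,260.3). The knob's top face centre is at about top (334.5,312) and side (157.6,273.5).

```bash
python3 - <<'E'
from h import *
L=lambda t:pickle.load(open(f'pics/{t}.pkl','rb'))
T,S=L('top0'),L('side0')
print(tri(T,(325.3,135),S,(370,260.3)),onz(T,325.3,135,.098),onz(S,370,260.3,.098))
k,e=tri(T,(334.5,312.),S,(157.6,273.5));print(k,e)
for z in (.12,.125,.13,.135): print(z,onz(T,334.5,312,z),onz(S,157.6,273.5,z))
B=np.array([[.6691,-.0689],[.6613,.0112],[.5896,-.0767],[.5814,.0031]])
m=B.mean(0); a=B[0]+B[1]-B[2]-B[3]; a/=np.linalg.norm(a); print('board',m,a,np.degrees(np.arctan2(a[1],a[0])),'knob pred',m-.16*a)
E
```

```text
(array([ 0.73742918, -0.04995269,  0.09759372]), np.float64(0.001776864750279023)) [ 0.73635119 -0.04996393  0.098     ] [ 0.73823389 -0.04994994  0.098     ]
[ 0.4654168  -0.04860814  0.12453536] 0.004244379808378781
0.12 [ 0.4632114  -0.04960078  0.12      ] [ 0.46651537 -0.0449937   0.12      ]
0.125 [ 0.46336193 -0.04904307  0.125     ] [ 0.46760898 -0.04854607  0.125     ]
0.13 [ 0.46351245 -0.04848536  0.13      ] [ 0.46870259 -0.05209845  0.13      ]
0.135 [ 0.46366298 -0.04792764  0.135     ] [ 0.4697962  -0.05565083  0.135     ]
board [ 0.62535  -0.032825] [0.99506188 0.09925649] 5.696357277301109 knob pred [ 0.4661401  -0.04870604]
```

Call:
servo_tool(rows=[[[0.01, -0.009, 0, 0, 0.085], [0.03, -0.027, 0, 0, 0.085], [0.06, -0.054, 0, 0, 0.085], [0.09, -0.081, 0, 0, 0.085], [0.12, -0.108, 0, 0, 0.085], [0.15, -0.135, 0, 0, 0.085], [0.18, -0.162, 0, 0, 0.085], [0.21, -0.189, 0, 0, 0.085], [0.24, -0.216, 0, 0, 0.085], [0.27, -0.243, 0, 0, 0.085], [0.3, -0.27, 0, 0, 0.085], [0.32, -0.288, 0, 0, 0.085]]])

```text
time_s: 1.3
position: [0.3927, -0.1721, 0.2451]
tool_rot: [-0.001, 0.988, 0.156, 0.0]
contact_force: [0.1, 0.2, -0.3]
width: 0.0853
```

Call:
servo_tool(rows=[[[0.015, -0.0135, 0, 0.03, 0.085], [0.035, -0.0315, 0.01, 0.07, 0.085], [0.06, -0.054, 0.02, 0.11, 0.085], [0.08, -0.072, 0.03, 0.15, 0.085], [0.095, -0.085, 0.035, 0.19, 0.085], [0.105, -0.094, 0.04, 0.21, 0.085], [0.1087, -0.0974, 0.04, 0.21, 0.085], [0.1087, -0.0974, 0.04, 0.21, 0.085], [0.1087, -0.0974, 0.04, 0.21, 0.085]]])

```text
time_s: 2.2
position: [0.4659, -0.0496, 0.2056]
tool_rot: [0.0, 0.999, 0.051, 0.0]
contact_force: [0.7, 0.5, 0.7]
width: 0.0854
```

```bash
python3 - <<'E'
from h import *
o=arm.observe();print(o['time_s'],o['position'],o['tool_rot'],o['contact_force'])
d=snap('wrist','w1'); R,t,f=cam(d);print(-R.T@t,R[2])
# expected pixel of knob top
P=np.array([.466,-.0487,.125]); c=R@P+t; print(c[:2]/c[2]*f+[d['cx'],d['cy']])
E
```

```text
2.2 [ 0.46587321 -0.04959815  0.20555397] [1.89476900e-04 9.98722714e-01 5.05262160e-02 7.31674076e-05] [0.65004094 0.50903605 0.74151697]
[ 0.54072534 -0.04123184  0.33407332] [-0.29777332 -0.03121772 -0.95412604]
[279.76483713 222.42843778]
```

View pics/w1.png

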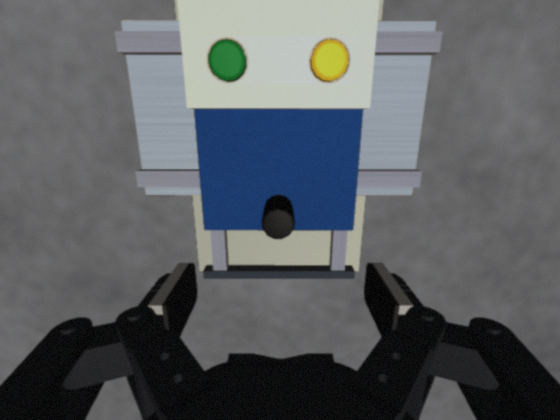

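The wrist view shows the knob top at (278,223) against a predicted (280,222), centred between the fingers. I'll descend and grip.

Call:
servo_tool(rows=[[[0, 0, 0.01, 0, 0.085], [0, 0, 0.03, 0, 0.085], [0, 0, 0.05, 0, 0.085], [0, 0, 0.07, 0, 0.085], [0, 0, 0.09, 0, 0.085], [0, 0, 0.102, 0, 0.085], [0, 0, 0.107, 0, 0.085], [0, 0, 0.107, 0, 0.085], [0, 0, 0.107, 0, 0.085]]])

```text
time_s: 3.15
position: [0.4668, -0.0497, 0.099]
tool_rot: [0.0, 0.999, 0.05, 0.001]
contact_force: [0.2, 0.3, -0.1]
width: 0.0847
```

Call:
servo_tool(rows=[[[0, 0, 0, 0, 0.06], [0, 0, 0, 0, 0.04], [0, 0, 0, 0, 0.03], [0, 0, 0, 0, 0.02], [0, 0, 0, 0, 0.015], [0, 0, 0, 0, 0.015], [0, 0, 0, 0, 0.015], [0, 0, 0, 0, 0.015], [0, 0, 0, 0, 0.015], [0, 0, 0, 0, 0.015]]], force=50)

```text
time_s: 4.15
position: [0.4665, -0.0495, 0.0987]
tool_rot: [0.0, 0.999, 0.05, 0.0]
contact_force: [-1.0, 1.2, 4.3]
width: 0.025
```

```bash
cat >> h.py <<'E'
def buttons(tag):
    T,S=snap('top',tag+'t'),snap('side',tag+'s'); out={}
    for nm,l,u in (('red',(0,120,70),(8,255,255)),('yel',(20,120,70),(35,255,255)),('grn',(40,80,40),(85,255,255)),('blu',(95,90,40),(130,255,255))):
        p=[]
        for d in (T,S):
            m=cv2.inRange(cv2.cvtColor(d['image'],cv2.COLOR_RGB2HSV),l,u)
            k,_,st,c=cv2.connectedComponentsWithStats(m)
            p.append([(c[i],st[i][4]) for i in range(1,k) if 100<st[i][4]<450])
        for a,sa in p[0]:
            for b,sb in p[1]:
                x,e=tri(T,a,S,b)
                if e<.004 and .07<x[2]<.095: print(nm,a.round(1),sa,b.round(1),sb,x.round(4),round(e,4)); out[nm]=x
    return out
E
python3 - <<'E'
from h import *
B=buttons('g');o=arm.observe();print(o['time_s'],o['position'],o['tool_rot'],o['contact_force'],o['width'])
tip=np.array([.7374,-.0500])
w,x,y,z=o['tool_rot'];th=2*np.arctan2(y,x);c,s=np.cos(th),np.sin(th)
for k in ('red','blu'):
    if k in B:
        d=tip-B[k][:2];print(k,d,'tool',c*d[0]+s*d[1],s*d[0]-c*d[1])
E
```

```text
red [339.1 178.5] 224 [321.3 287. ] 350 [ 0.6696 -0.0706  0.0811] 0.0007
yel [346.4 228.1] 241 [260.9 300.1] 378 [ 0.5898 -0.0783  0.0808] 0.0006
grn [295.4 234.5] 217 [249.1 251. ] 288 [0.5817 0.0015 0.0809] 0.0007
blu [288.9 184.7] 228 [305.4 239.7] 266 [0.6616 0.0094 0.0807] 0.0006
4.25 [ 0.46648724 -0.04944587  0.09872079] [5.52030797e-05 9.98728369e-01 5.04135306e-02 3.43135257e-04] [-0.85291074  0.270726    4.72871754] 0.0252144129995231
red [0.06777125 0.02056019] tool 0.06949715007388386 -0.013631192963454195
blu [ 0.07584401 -0.05937548] tool 0.06947945295975891 0.0667110772050833
```

Gripped at 25 mm, which matches the knob. Now I'll slide red under the tip.

Call:
servo_tool(rows=[[[0.003, -0.001, 0, 0, 0.015], [0.009, -0.002, 0, 0, 0.015], [0.017, -0.003, 0, 0, 0.015], [0.026, -0.005, 0, 0, 0.015], [0.035, -0.007, 0, 0, 0.015], [0.044, -0.009, 0, 0, 0.015], [0.053, -0.0105, 0, 0, 0.015], [0.061, -0.012, 0, 0, 0.015], [0.066, -0.013, 0, 0, 0.015], [0.0695, -0.0136, 0, 0, 0.015], [0.0695, -0.0136, 0, 0, 0.015], [0.0695, -0.0136, 0, 0, 0.015]]])

```text
time_s: 5.45
position: [0.5348, -0.0291, 0.0987]
tool_rot: [0.0, 0.999, 0.05, 0.001]
contact_force: [0.9, -0.4, 5.2]
width: 0.0256
```

```bash
python3 - <<'E'
from h import *
B=buttons('r');o=arm.observe();print(o['time_s'],o['position'],o['tool_rot'],o['contact_force'],o['width'])
L=lambda t:pickle.load(open(f'pics/{t}.pkl','rb'))
def crop(d,x,y):return cv2.resize(d['image'][y:y+100,x:x+100,::-1],None,fx=4,fy=4,interpolation=cv2.INTER_NEAREST)
cv2.imwrite('pics/mr.png',np.hstack([crop(L('rt'),275,90),crop(L('rs'),320,200)]))
E
```

```text
red [324.3 138.3] 198 [368.6 267.8] 326 [ 0.7376 -0.05    0.0804] 0.0012
yel [331.5 185.4] 222 [310.9 280.2] 347 [ 0.6584 -0.0581  0.0811] 0.0001
grn [280.3 191.5] 183 [296.1 233.6] 264 [0.6508 0.0233 0.0793] 0.0003
blu [275.1 143.7] 219 [350.3 222.8] 250 [0.73   0.0297 0.081 ] 0.0006
5.55 [ 0.53453561 -0.02912906  0.09873344] [2.79046783e-04 9.98728982e-01 5.03955292e-02 7.95962550e-04] [ 1.22556609 -1.45081444  5.16002086] 0.024877723649668816
```

View pics/mr.png

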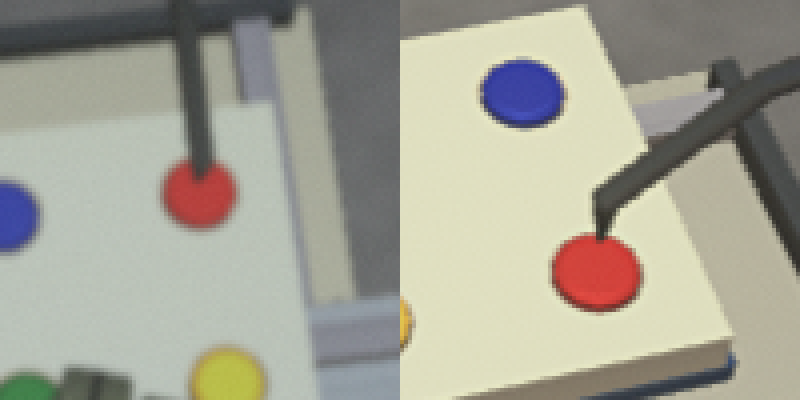

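Both views put red under the tip: top crop shows disc (199,193) and tip (201,178), side crop shows disc (597,272) and tip (600,240). Those offsets match the parallax of a tip 12 mm higher. I'll hold for 2.2 s, then slide 80 mm across.

Call:
servo_tool(rows=[[[0, 0, 0, 0, 0.015], [0, 0, 0, 0, 0.015], [0, 0, 0, 0, 0.015], [0, 0, 0, 0, 0.015], [0, 0, 0, 0, 0.015], [0, 0, 0, 0, 0.015], [0, 0, 0, 0, 0.015], [0, 0, 0, 0, 0.015], [0, 0, 0, 0, 0.015], [0, 0, 0, 0, 0.015], [0, 0, 0, 0, 0.015], [0, 0, 0, 0, 0.015]]])

```text
time_s: 6.75
position: [0.5344, -0.0291, 0.0987]
tool_rot: [0.0, 0.999, 0.05, 0.001]
contact_force: [0.2, -0.2, 5.4]
width: 0.0244
```

Call:
servo_tool(rows=[[[0, 0, 0, 0, 0.015], [0, 0, 0, 0, 0.015], [0, 0, 0, 0, 0.015], [0, 0, 0, 0, 0.015], [0, 0, 0, 0, 0.015], [0, 0, 0, 0, 0.015], [0, 0, 0, 0, 0.015], [0, 0, 0, 0, 0.015], [0, 0, 0, 0, 0.015], [0, 0, 0, 0, 0.015]]])

```text
time_s: 7.75
position: [0.5344, -0.0291, 0.0987]
tool_rot: [0.0, 0.999, 0.05, 0.001]
contact_force: [1.2, -1.1, 6.1]
width: 0.0251
```

Call:
servo_tool(rows=[[[0, 0.003, 0, 0, 0.015], [0, 0.009, 0, 0, 0.015], [0, 0.018, 0, 0, 0.015], [0, 0.028, 0, 0, 0.015], [0, 0.038, 0, 0, 0.015], [0, 0.048, 0, 0, 0.015], [0, 0.058, 0, 0, 0.015], [0, 0.067, 0, 0, 0.015], [0, 0.074, 0, 0, 0.015], [0, 0.078, 0, 0, 0.015], [0, 0.08, 0, 0, 0.015], [0, 0.08, 0, 0, 0.015]]])

```text
time_s: 8.95
position: [0.5423, -0.1088, 0.0987]
tool_rot: [0.0, 0.999, 0.05, 0.001]
contact_force: [0.8, -0.1, 5.0]
width: 0.0249
```

```bash
python3 - <<'E'
from h import *
B=buttons('b');o=arm.observe();print(o['time_s'],o['position'],o['tool_rot'],o['contact_force'],o['width'])
E
```

```text
red [373.7 132.2] 221 [389.7 319.6] 410 [ 0.7453 -0.1301  0.0813] 0.0007
grn [331.5 186.2] 207 [310.6 280.2] 327 [ 0.6576 -0.058   0.0808] 0.0009
blu [324.5 138.6] 201 [368.4 267.7] 307 [ 0.7371 -0.0502  0.0809] 0.0015
9.05 [ 0.54233901 -0.10880652  0.09875101] [2.33754076e-04 9.98738243e-01 5.02145112e-02 6.07731504e-04] [ 0.88430338 -1.2156901   4.43533989] 0.024824028965356643
```

Blue measures (0.737,-0.050), right at the tip. Opening and rising straight up.

Call:
servo_tool(rows=[[[0, 0, 0, 0, 0.03], [0, 0, 0, 0, 0.045], [0, 0, 0, 0, 0.06], [0, 0, 0, 0, 0.085], [0, 0, 0, 0, 0.085], [0, 0, 0, 0, 0.085], [0, 0, 0, 0, 0.085], [0, 0, 0, 0, 0.085]]])

```text
time_s: 9.85
position: [0.542, -0.1085, 0.0983]
tool_rot: [-0.0, 0.999, 0.05, 0.0]
contact_force: [0.6, -0.3, 0.3]
width: 0.0853
```

Call:
servo_tool(rows=[[[0, 0, -0.005, 0, 0.085], [0, 0, -0.02, 0, 0.085], [0, 0, -0.04, 0, 0.085], [0, 0, -0.06, 0, 0.085], [0, 0, -0.08, 0, 0.085], [0, 0, -0.095, 0, 0.085], [0, 0, -0.1, 0, 0.085], [0, 0, -0.1, 0, 0.085], [0, 0, -0.1, 0, 0.085]]])

```text
time_s: 10.75
position: [0.5414, -0.1083, 0.1975]
tool_rot: [-0.0, 0.999, 0.05, -0.001]
contact_force: [0.0, -0.4, -1.0]
width: 0.0851
```

```bash
python3 - <<'E'
from h import *
B=buttons('f');o=arm.observe();print(o['time_s'],o['position'],o['contact_force'],o['width'])
L=lambda t:pickle.load(open(f'pics/{t}.pkl','rb'))
def crop(d,x,y):return cv2.resize(d['image'][y:y+100,x:x+100,::-1],None,fx=4,fy=4,interpolation=cv2.INTER_NEAREST)
cv2.imwrite('pics/mf.png',np.hstack([crop(L('ft'),275,90),crop(L('fs'),320,200)]))
E
```

```text
red [373.7 132.2] 221 [389.7 319.6] 411 [ 0.7452 -0.1301  0.0814] 0.0007
yel [381.8 180. ] 243 [327.8 334. ] 436 [ 0.6655 -0.1381  0.0814] 0.0009
grn [331.5 186.3] 208 [310.7 280.2] 325 [ 0.6576 -0.058   0.0808] 0.001
blu [324.5 138.6] 201 [368.5 267.7] 307 [ 0.7371 -0.0502  0.081 ] 0.0016
10.85 [ 0.54110517 -0.10819613  0.19694939] [ 0.02266597  0.90340528 -0.74924685] 0.08499517988070301
```

View pics/mf.png

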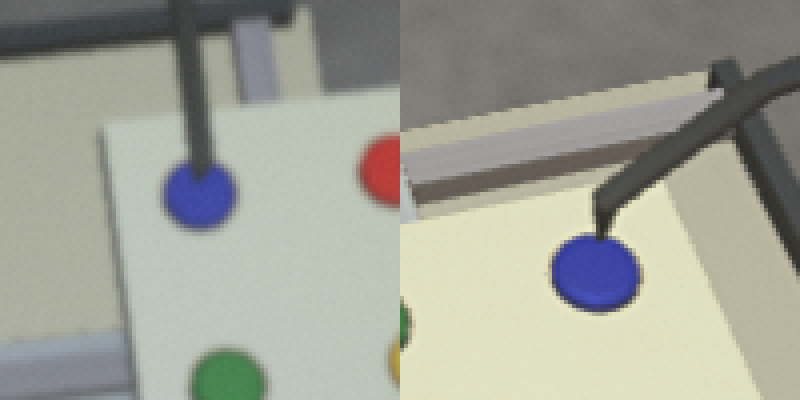

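Blue is under the tip (top crop disc (200,194), side crop disc (597,272)) and did not move on release. The gripper is clear, so I'm handing in.

```bash
python3 -c "
from bench import arm
print(arm.finish_job())"
```

```text
the job is handed in; nothing more can be done
None
```

I gripped the knob and slid the carrier until the red button was under the pointer's tip, then held it still for about 2.3 s. I then slid on about 80 mm until the blue button was under the tip, let go of the knob, raised the gripper clear and handed the job in at about 10.9 s.

- **Red:** it measured (0.738, -0.050) against a tip at (0.737, -0.050), so within about 1 mm.
- **Blue:** after release it measured (0.737, -0.050), also within about 1 mm of the tip, and it did not move when the gripper opened or rose.
- **Contact:** the force readings stayed near zero after release, and the arm never went near the pointer or the buttons.
- **Disagreement:** the two cameras differed by about 2 mm on the tip and about 4 mm on the knob. The button heights came out about 5 mm under the nominal top. I judged these small against the 12 mm tolerance.

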